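# Torch from the drawer, shone into the opened computer

### The arm

A 6-joint arm with a two-finger parallel gripper is mounted at the origin on the work surface. World frame = base frame: x ahead of the robot, y to its left, z up, the work surface at z = 0. Lengths are in m, angles in rad, forces in N, time in s.
With the tool pointing down it reaches from about 0.275 to 0.725 m from the base axis. Payload 5.6 kg.
Tool frame: the origin (TCP) lies between the finger pads; the fingertips stand 11 mm ahead of it and the grasp point (between the pads) lies 8 mm behind it; z points along the fingers, y is the line along which they close (so a half turn about z gives the same grasp; the last joint's range is limited). The gripper opens to 85 mm and grips with 20 to 120 N. Pads are 22 mm wide; open, the fingers measure 114 mm over their backs; the gripper's body (76 mm by 85 mm) begins 54 mm behind the grasp point. The pads swing forward as they close: fully open they stand 13 mm farther back than shut.
Start: joints at [-0.84, 0.255, 0.108, 0, -1.424, -0.285], TCP at [0.237, -0.496, 0.242] pointing down, gripper open.
Joint ranges: [-2.95, 2.95], [-1.21, 1.97], [-1.09, 1.5], [-2.87, 1.71], [-2.94, -0.07], [-3.05, 3.05]. Speed limits (rad/s): [2.57, 2.57, 3.14, 3.14, 3.14, 3.14].

### API

Orientations are given as a unit quaternion [x, y, z, w].
In Python, from station import r gives the robot as it stands.
- The arm moves only by the tool move_arm, never from a script. Its argument "steps" is a list of rows, each an object of numbers: "dx", "dy", "dz": the shift along the tool's x, y, z each as a share of 0.3 m, from -1 to 1; "rx", "ry", "rz": the turn, a rotation vector about the tool's x, y, z each as a share of 360 degrees, from -1 to 1. In form: [{"dx": .., "dy": .., "dz": .., "rx": .., "ry": .., "rz": ..}, ...]. A call has 1 to 5 rows; each row is the pose to reach, as a shift and turn from the pose commanded when the call began, along the tool's axes at that moment, turning the shorter way round; what a row does not reach only later rows make up. A row lasts 1/10 s, in which the tool goes at most 50 mm and 8.59 degrees, less where a joint would pass 70% of its speed; a pose out of reach is approached as far as the arm can. A call with a number of a shift or a turn outside -1 to 1 is refused whole. A call with a gripper value outside its range is refused whole. "grip" is the closure, from -1 (fully open) to 1 (shut), so that 0 is half open, set as the call begins (left out, the last holds). The fingers move at their own pace and stop on an object; "force" is the grip in N (left out, the last holds). Time passes only in rows, so rows that repeat a pose let the fingers close. It gives the time, the measured TCP pose, the force, the opening and the grip force at its end, in the units of the state.
- r.state(): the state, without advancing time (a new reading comes with each control period).
- r.capture(name): name is "side" or "top" or "wrist"; returns a dict with "frame" (400x640x3 uint8, red, green, blue), "depth" (400x640 float32, m along the optical axis (not along the pixel's ray), 0 where there is no reading), "fx", "fy", "cx", "cy" (pixels), "eye" and "orientation" of the camera in the world; the wrist camera has in their place "mount" (4x4, takes a point from camera to tool coordinates, whose origin is the TCP and whose axes are the flange's). Camera axes: x right, y up, looking along -z (the intrinsics and any distortion apply to the point x, -y, -z); pixel columns grow to the right and rows downward; lengths in m; the calibration is good to about 2 mm. A picture is of the moment at which its call begins: read the wrist's pose just before it.
- r.hand_in(): hands the job in; it is judged then, once.
The state is a dict: "t": time; "joint_positions": joint angles; "qd": joint speeds; "joint_efforts": joint torques, N m; "tcp_pos": TCP position; "tool_rot": TCP orientation; "contact_force": force on the tool from outside, world axes, zero at the start; "ft_torque": the same for the moment, N m; "opening": finger opening in m; "grip_force": force on a finger pad.
Only numpy, scipy, OpenCV 4.12 (cv2) and the standard library are available. Lean on these libraries where they do the work, as an engineer would, in place of code of your own. Each camera call takes 0.05 s, during which the arm holds its last target. There are 200 camera calls.

### The job

Pull the drawer of the small desktop cabinet out to its stop and leave it open, then draw the torch up out of its holder in the drawer and tip it to a slant about half-way between upright and level, with its lens, a good hand's breadth or more above the desk, pointing at the middle of the opened mini computer. Finish while still holding the torch there, raised, still and in the gripper alone. Leave the wipes tube in its holder and do not shift the computer, the mug, the mouse or the screwdriver.

Things in the scene. Friction and masses are not known exactly. Their poses are not given: they have to be found in the camera images.
- cabinet: white desktop cabinet, 220 deep x 220 wide x 170 high (mm), fixed to the desk, one drawer. Origin on the desk under the middle of its front face; its own -x axis points out of the drawer front (the way the drawer is pulled), z up.
- drawer_box (a joint): travel of the drawer in m: 0 shut, 0.15 at the stop (fully out, along the cabinet's -x). Slides with about 1.5 N of friction plus light damping and stays where it is left. Box 184 wide, 190 long behind the front, plywood sides 55 high (70 above the desk); white front panel 12 thick, its top edge 155 above the desk.
- drawer_handle (a point): middle of the drawer's handle: a straight horizontal steel bar, 10 mm thick, 100 long (along the cabinet's y), its middle line 42 out from the drawer front (37 clear behind it) and 145 above the desk, 25 below the cabinet's top. Free above and below. Moves with the drawer. Axes as the cabinet's.
- holder_mid (a point): middle of the top face of the grey holder block in the drawer, 66 above the desk; moves with the drawer, axes as the cabinet's. Two round holes, 38 diameter, 40 deep, at y = +50 and -50 from here: the torch stands in one, the wipes tube in the other, either way round; out of sight while the drawer is shut. Drawer fully out, the holes lie 83 in front of the cabinet's front face.
- torch: bare aluminium hand torch, 120 long, 100 to 200 g, round. Starts standing in a holder hole, lens end down, top about 146 above the desk. Origin at the middle of its lens face; own z runs along it from the lens to the tail, so light leaves along -z.
- torch_mid (a point): middle of the torch, half-way along its axis (60 from the lens face, 60 from the tail). Axes as the torch's. The barrel around and above it is a plain cylinder of 28 diameter, from 44 to 112 from the lens face; the lens head below is 36 in diameter and 34 long.
- torch_lens (a point): middle of the torch's lens face, the end that points down at the start. Axes as the torch's: light leaves along -z.
- tube_mid (a point): middle of the tube of screen wipes standing in the other hole: white plastic, 36 diameter, 92 high with a slightly narrower cap, top about 118 above the desk (clearly shorter and plainer than the torch). Stays in its hole.
- pc: mini computer with its lid off: dark square open-topped box 130 x 130 x 50 high, 550 to 900 g, loose on the desk, circuit board, round fan and memory sticks visible inside. Origin at the centre of its underside.
- pc_mouth (a point): centre of the mini computer's open top, 50 above the desk: what the torch must point at.
- mug: white mug, 80 across, 90 high, with a handle; to be left alone. Origin at the centre of its underside.
- mouse: grey computer mouse, 115 x 62 x 36 high; to be left alone. Origin at the centre of its underside.
- driver: black-handled screwdriver lying on the desk, about 200 long and under 40 high; to be left alone. Origin on the desk under its middle.
Mind the look-alikes: they are no part of the job. Of the things that look like the pc, the largest one is meant.

How it is judged:
On the way, in this order (a step that is already met when the one before it is completed fails the run):
1. the drawer is pulled out to its stop (value of joint drawer_box above 0.142 m), for 0.2 s.
2. the torch is drawn up out of its holder in the gripper, the drawer left open (height (world z) of torch_lens above 0.085 m and value of joint drawer_box above 0.135 m and contact force between torch and the fingers above 1 N), for 0.2 s.
At the end, for the whole second after the job is handed in: Drawer at least 135 of its 150 mm out; tube in its hole; torch still, in the fingers only, lens over 80 mm above the desk, axis 30 to 60 degrees from upright, lens end lower; its light's line passes the centre of the open top within 45 mm in each cross axis, lens at least 40 mm short of it (value of joint drawer_box above 0.135 m and height (world z) of torch_lens above 0.08 m and angle between torch_lens's own z axis and vertical between 0.52 and 1.05 rad and x of pc_mouth in the frame of torch_lens between -0.045 and 0.045 m and y of pc_mouth in the frame of torch_lens between -0.045 and 0.045 m and z of pc_mouth in the frame of torch_lens below -0.04 m and contact force between torch and the fingers above 1 N and contact force between torch and cabinet below 0.2 N and contact force between torch and pc below 0.2 N and contact force between torch and tube below 0.2 N and linear speed of torch below 0.03 m/s and angle between tube_mid's own z axis and vertical below 0.3 rad and height (world z) of tube_mid below 0.09 m); the arm keeps its last pose, push and grip.
It fails at once if a bystander or the computer is shifted by more than 25 mm (distance of any of pc, mug, mouse, driver from where it was at the start of the episode above 0.025 m).
It fails at once if the wipes tube is taken out of its hole (height (world z) of tube_mid above 0.1 m or angle between tube_mid's own z axis and vertical above 0.5 rad).
It also fails if it takes over 61 s, if anything falls off the work surface, if the arm or the gripper's body presses on something with over 40 N, if the wrist force passes 120 N, or if a joint passes its speed limit or range.

## Working session

There is one attempt and no reset: what is moved stays moved. The work goes in short steps, Python scripts to look and compute and a tool call to move; the robot and the scene stay as the last step left them, time stands still between calls to the robot, and variables do not carry over. Pictures are saved under pics/ and viewed, at most 10 in all, crops included, and the job is handed in when it is done.

Besides the shell and the picture viewer there is one more tool, called after "Call:" as name(argument=value, ...), one argument or row to a line, values as JSON. move_arm: Moves the arm, as the interface text tells. Its arguments: {"type":"object","properties":{"steps":{"type":"array"},"grip":{"type":"number"},"force":{"type":"number"}},"required":["steps"]}

```bash
ls; mkdir -p pics; cat > h.py <<'E'
import numpy as np, cv2
from scipy.spatial.transform import Rotation as R
from station import r
def cam(name):
    s=r.state(); c=r.capture(name)
    if name=="wrist":
        T=np.eye(4); T[:3,:3]=R.from_quat(s["tool_rot"]).as_matrix(); T[:3,3]=s["tcp_pos"]
        c["T"]=T@np.array(c["mount"])
    else:
        T=np.eye(4); o=np.array(c["orientation"]); T[:3,:3]=o if o.shape==(3,3) else R.from_quat(o).as_matrix(); T[:3,3]=c["eye"]; c["T"]=T
    return c
def pts(c):
    v,u=np.mgrid[0:400,0:640]; d=c["depth"]
    P=np.stack([(u-c["cx"])/c["fx"]*d,-(v-c["cy"])/c["fy"]*d,-d],-1)
    W=P@c["T"][:3,:3].T+c["T"][:3,3]; W[d==0]=np.nan
    return W
E
python3 - <<'E'
from h import *
for n in("side","top"):
    c=cam(n); cv2.imwrite(f"pics/{n}0.png",c["frame"][...,::-1]); np.save(f"pics/{n}0.npy",pts(c)); print([ (k,v) for k,v in c.items() if k not in("frame","depth")])
print(r.state())
E
```

```text
pics
[('fx', 502.2453437921722), ('fy', 502.2453437921722), ('cx', 321.1791481188585), ('cy', 203.27083286325592), ('eye', array([ 0.39300055, -0.42753539,  1.61454085])), ('orientation', array([ 0.15308426, -0.03338819, -0.19827799,  0.96754136])), ('T', array([[ 0.91914213,  0.37346191, -0.12531539,  0.39300055],
       [-0.39390673,  0.87450209, -0.28299041, -0.42753539],
       [ 0.00390244,  0.30947099,  0.95090088,  1.61454085],
       [ 0.        ,  0.        ,  0.        ,  1.        ]]))]
[('fx', 499.83828751237365), ('fy', 499.83828751237365), ('cx', 320.61690185899346), ('cy', 202.5350121792032), ('eye', array([0.4527811 , 0.01589053, 1.57669401])), ('orientation', array([ 0.03069663, -0.0282721 , -0.70120119,  0.71174103])), ('T', array([[ 0.01503515,  0.9964116 , -0.08329385,  0.4527811 ],
       [-0.99988303,  0.01474921, -0.00404724,  0.01589053],
       [-0.0028042 ,  0.08334496,  0.99651681,  1.57669401],
       [ 0.        ,  0.        ,  0.        ,  1.        ]]))]
{'t': 0.1, 'joint_positions': array([-8.40430232e-01,  2.55712470e-01,  1.07139619e-01, -3.95998251e-04,
       -1.42388113e+00, -2.84580991e-01]), 'qd': array([ 6.85440116e-05, -1.70318880e-03,  2.77097608e-03,  2.29475343e-03,
        5.61979521e-04,  4.50343303e-04]), 'joint_efforts': array([-2.90602504e-03, -3.87603843e+01,  2.38472879e+01,  5.37791491e+00,
       -3.82803046e-03,  1.28653269e-05]), 'tcp_pos': array([ 0.23700059, -0.49586319,  0.24147945]), 'tool_rot': array([-2.21023034e-01,  9.75268216e-01,  8.19547268e-04, -2.31624375e-04]), 'contact_force': array([-0.368926  , -0.25750535, -0.30530175]), 'ft_torque': array([-0.02035619,  0.04231522, -0.00311856]), 'grip_force': 0.0, 'opening': 0.08542782398676023}
```

View pics/top0.png

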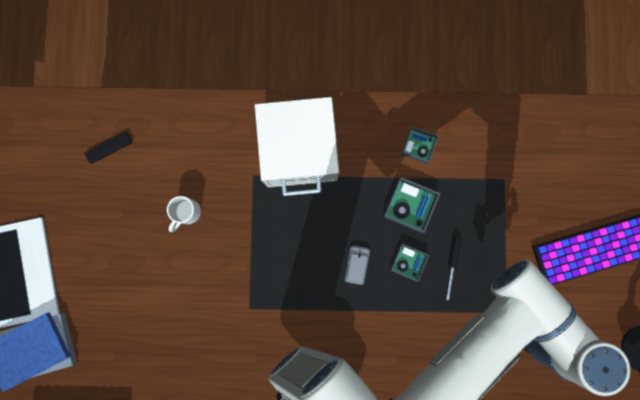

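View pics/side0.png

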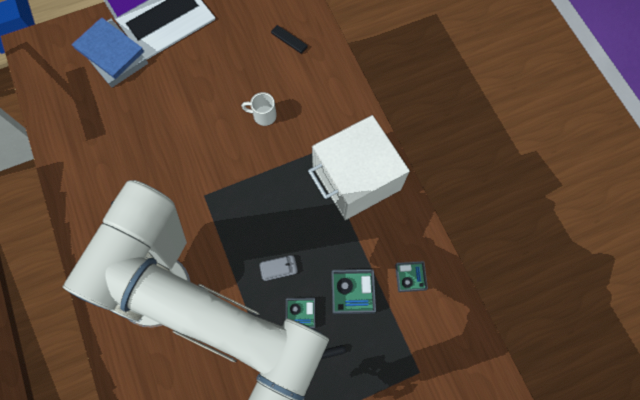

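Top view: cabinet at (297,140) with handle at (301,187); the largest open computer at (412,205), mouse (357,263), screwdriver (453,265), mug (182,211). Two smaller board look-alikes at (420,145) and (409,262).

```bash
python3 - <<'E'
from h import *
W=np.load("pics/top0.npy"); im=cv2.imread("pics/top0.png")
z=W[...,2]
def box(m,n):
    P=W[m][:,:3]; P=P[~np.isnan(P[:,0])]
    rc=cv2.minAreaRect((P[:,:2]*1000).astype(np.float32)); print(n,len(P),np.round(rc[0],1),np.round(rc[1],1),round(rc[2],1),"z",np.round(np.percentile(P[:,2],[5,50,95]),3)); print(np.round(cv2.boxPoints(rc)))
roi=np.zeros(z.shape,bool); roi[90:196,240:350]=1
m=roi&(z>0.16); box(cv2.erode(m.astype(np.uint8),np.ones((3,3)))>0,"cabtop")
h=np.zeros(z.shape,bool); h[176:198,275:328]=1
g=im.min(2)>110
m=h&(z>0.125)&(z<0.158); box(m,"handle+front")
print(np.round(z[176:198,296:300].T*1000))
print(im[176:198,298].tolist())
roi=np.zeros(z.shape,bool); roi[172:240,378:446]=1
m=roi&(z>0.02)&(z<0.06); box(m,"pc")
for n,(a,b,c,d) in dict(mug=(190,235,160,205),mouse=(235,290,338,375),drv=(225,302,440,465),s1=(120,165,400,440),s2=(240,285,388,432)).items():
    roi=np.zeros(z.shape,bool); roi[a:b,c:d]=1; box(roi&(z>0.012),n)
E
```

```text
cabtop 5395 [753.1  94.3] [216.7 213.8] 6.3 z [0.166 0.171 0.176]
[[634. 189.]
 [657. -24.]
 [872.  -0.]
 [849. 212.]]
handle+front 285 [621.6  81.6] [ 48.7 142.7] 6.1 z [0.131 0.149 0.155]
[[590. 150.]
 [605.   8.]
 [653.  13.]
 [638. 155.]]
[[173. 166. 145. 121.  97.  74.  50.  28.   4.   5.  -6.   2.   5.  -3.
    2. 149. 151. 152.   6.  10.   4.  -0.]
 [168. 153. 142. 113.  94.  70.  56.  32.   7.  -2.   2.  -1.  -3.   1.
    0. 152. 147. 147.   2.   6.   8.  -1.]
 [168. 148. 137. 119.  92.  68.  45.  20.   7.  -0.   2.   2.   3.   4.
    7. 148. 153. 153.   4.   6.  -1.   0.]
 [168. 154. 134. 108.  92.  65.  50.  16.   8.   6.   2.   3.  -4.  -3.
    6. 151. 153. 147.   8.  -2.   1.  -2.]]
[[244, 244, 236], [224, 224, 213], [199, 200, 187], [188, 188, 176], [193, 193, 181], [195, 195, 183], [200, 200, 186], [193, 193, 181], [123, 122, 115], [56, 55, 51], [43, 41, 37], [43, 41, 38], [43, 41, 38], [46, 44, 41], [86, 80, 71], [167, 154, 136], [225, 213, 190], [229, 219, 197], [150, 140, 126], [65, 61, 56], [45, 42, 39], [43, 41, 38]]
pc 895 [ 579.1 -257.6] [131.4 131.7] 68.5 z [0.021 0.033 0.053]
[[ 494. -295.]
 [ 616. -343.]
 [ 665. -221.]
 [ 542. -172.]]
mug 542 [539.2 440.4] [103.2  80.9] 1.9 z [0.015 0.063 0.094]
[[486. 479.]
 [489. 398.]
 [592. 402.]
 [589. 483.]]
mouse 723 [392.  -91.7] [ 61.7 114.5] 79.9 z [0.018 0.034 0.042]
[[ 330. -112.]
 [ 443. -132.]
 [ 454.  -71.]
 [ 341.  -51.]]
drv 320 [ 388.2 -398.1] [ 42.9 198.9] 84.5 z [0.014 0.023 0.03 ]
[[ 287. -410.]
 [ 485. -429.]
 [ 489. -386.]
 [ 291. -367.]]
s1 519 [ 763.9 -283.2] [ 88.9 104.2] 70.3 z [0.012 0.021 0.037]
[[ 700. -308.]
 [ 798. -343.]
 [ 828. -259.]
 [ 730. -224.]]
s2 494 [ 413.1 -254.2] [108.9 128.9] 83.2 z [0.013 0.02  0.037]
[[ 343. -301.]
 [ 471. -316.]
 [ 484. -208.]
 [ 356. -193.]]
```

```bash
cat >> h.py <<'E'
def down(az):  # tool down with tool y at azimuth az (deg)
    a=np.radians(az); y=np.array([np.cos(a),np.sin(a),0]); z=np.array([0,0,-1.]); return np.stack([np.cross(y,z),y,z],1)
def plan(p,Rm,s=None):
    s=s or r.state(); R0=R.from_quat(s["tool_rot"]).as_matrix(); 
    d=R0.T@(np.array(p)-s["tcp_pos"])/.3; w=R.from_matrix(R0.T@Rm).as_rotvec()/(2*np.pi)
    print("shift",np.round(d,3),"turn",np.round(w,4))
E
python3 - <<'E'
from h import *
plan([.601,.078,.25],down(186.3))
E
```

```text
shift [-1.919  1.203 -0.027] turn [ 0.0002  0.0002 -0.1966]
```

Call:
move_arm(
  steps=[
    {"dx": -0.14,"dy": 0.09,"dz": -0.01},
    {"dx": -0.28,"dy": 0.18,"dz": -0.02},
    {"dx": -0.42,"dy": 0.26,"dz": -0.03},
    {"dx": -0.56,"dy": 0.35,"dz": -0.03},
    {"dx": -0.7,"dy": 0.44,"dz": -0.03},
  ],
  grip=0,
  force=40,
)

```text
schema error: expected keys dx, dy, dz, rx, ry, rz
```

Call:
move_arm(
  steps=[
    {"dx": -0.7,"dy": 0.44,"rz": -0.11},
    {"dx": -0.7,"dy": 0.44,"rz": -0.11},
    {"dx": -0.7,"dy": 0.44,"rz": -0.11},
    {"dx": -0.7,"dy": 0.44,"rz": -0.11},
    {"dx": -0.7,"dy": 0.44,"rz": -0.11},
  ],
)

```text
schema error: expected keys dx, dy, dz, rx, ry, rz
```

```bash
python3 - <<'E'
from h import *
plan([.601,.078,.25],down(186.3)); print(r.state()["t"],r.state()["tcp_pos"],r.state()["opening"])
E
```

```text
shift [-1.919  1.203 -0.027] turn [ 0.0002  0.0002 -0.1966]
0.1 [ 0.23700059 -0.49586319  0.24147945] 0.08542782398676023
```

Call:
move_arm(
  steps=[
    {"dx": -0.7,"dy": 0.44,"dz": -0.03,"rx": 0,"ry": 0,"rz": 0},
    {"dx": -0.7,"dy": 0.44,"dz": -0.03,"rx": 0,"ry": 0,"rz": 0},
    {"dx": -0.7,"dy": 0.44,"dz": -0.03,"rx": 0,"ry": 0,"rz": 0},
    {"dx": -0.7,"dy": 0.44,"dz": -0.03,"rx": 0,"ry": 0,"rz": 0},
    {"dx": -0.7,"dy": 0.44,"dz": -0.03,"rx": 0,"ry": 0,"rz": 0},
  ],
  grip=0,
  force=40,
)

```text
t: 0.6
tcp_pos: [0.3702, -0.2846, 0.2511]
tool_rot: [-0.221, 0.975, 0.0, -0.0]
contact_force: [1.4, -0.4, 0.5]
opening: 0.0426
grip_force: 0.0
```

Call:
move_arm(
  steps=[
    {"dx": -0.7,"dy": 0.44,"dz": 0,"rx": 0,"ry": 0,"rz": -0.1},
    {"dx": -0.7,"dy": 0.44,"dz": 0,"rx": 0,"ry": 0,"rz": -0.1},
    {"dx": -0.7,"dy": 0.44,"dz": 0,"rx": 0,"ry": 0,"rz": -0.1},
    {"dx": -0.7,"dy": 0.44,"dz": 0,"rx": 0,"ry": 0,"rz": -0.1},
    {"dx": -0.7,"dy": 0.44,"dz": 0,"rx": 0,"ry": 0,"rz": -0.1},
  ],
)

```text
t: 1.1
tcp_pos: [0.5028, -0.0748, 0.2511]
tool_rot: [-0.514, 0.858, 0.0, -0.0]
contact_force: [1.7, -0.6, 0.1]
opening: 0.0425
grip_force: 0.0
```

```bash
python3 - <<'E'
from h import *
plan([.601,.078,.25],down(186.3)); print(r.state()["t"],r.state()["tcp_pos"],r.state()["opening"])
E
```

```text
shift [-0.603 -0.048  0.004] turn [ 0.0001  0.     -0.0957]
1.1 [ 0.50281219 -0.07479451  0.2510966 ] 0.04251840377707353
```

Call:
move_arm(
  steps=[
    {"dx": -0.603,"dy": -0.048,"dz": 0,"rx": 0,"ry": 0,"rz": -0.0957},
    {"dx": -0.603,"dy": -0.048,"dz": 0,"rx": 0,"ry": 0,"rz": -0.0957},
    {"dx": -0.603,"dy": -0.048,"dz": 0,"rx": 0,"ry": 0,"rz": -0.0957},
    {"dx": -0.603,"dy": -0.048,"dz": 0,"rx": 0,"ry": 0,"rz": -0.0957},
    {"dx": -0.603,"dy": -0.048,"dz": 0,"rx": 0,"ry": 0,"rz": -0.0957},
  ],
)

```text
t: 1.6
tcp_pos: [0.6021, 0.0787, 0.2488]
tool_rot: [0.746, -0.666, -0.001, 0.001]
contact_force: [1.3, -0.3, -0.8]
opening: 0.0427
grip_force: 0.0
```

```bash
python3 - <<'E'
from h import *
c=cam("wrist"); cv2.imwrite("pics/w1.png",c["frame"][...,::-1]); W=pts(c)
s=r.state(); print(s["t"],s["tcp_pos"],s["joint_positions"])
z=W[...,2]; m=(z>.125)&(z<.16); P=W[m]
ex=np.array([np.cos(.11),np.sin(.11)]); ey=np.array([-ex[1],ex[0]])
q=np.c_[P[:,:2]@ex,P[:,:2]@ey,P[:,2]]; t=s["tcp_pos"][:2]; print("tcp in cab",t@ex,t@ey)
k=(abs(q[:,0]-t@ex)<.02); print(k.sum(),np.percentile(q[k],[2,50,98],axis=0) if k.any() else 0)
P=P[k]; 
if len(P): print(np.polyfit(P[:,1],P[:,0],1))
E
```

```text
1.65 [0.60143301 0.0770106  0.2494367 ] [ 3.84547342e-01  3.69373387e-01  2.86511713e-01 -4.71583412e-04
 -1.49080747e+00 -2.77336817e-01]
tcp in cab 0.6062521015872578 0.010520858569916344
1829 [[ 0.60285233 -0.04346248  0.14502952]
 [ 0.60862427  0.00224568  0.1486749 ]
 [ 0.6248759   0.06179912  0.15044643]]
[-0.11307151  0.61396544]
```

View pics/w1.png

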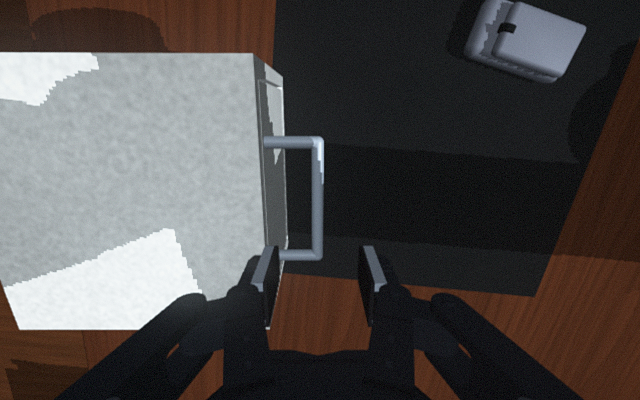

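The wrist view shows the handle bar along x≈318 px, rows 140–258, lying between the half-open fingers in the closing direction; clearance on both sides.

Call:
move_arm(
  steps=[
    {"dx": 0,"dy": -0.004,"dz": 0.13,"rx": 0,"ry": 0,"rz": 0},
    {"dx": 0,"dy": -0.004,"dz": 0.26,"rx": 0,"ry": 0,"rz": 0},
    {"dx": 0,"dy": -0.004,"dz": 0.37,"rx": 0,"ry": 0,"rz": 0},
    {"dx": 0,"dy": -0.004,"dz": 0.37,"rx": 0,"ry": 0,"rz": 0},
  ],
)

```text
t: 2.05
tcp_pos: [0.6007, 0.074, 0.1381]
tool_rot: [0.742, -0.67, -0.001, 0.002]
contact_force: [0.6, -0.3, -0.3]
opening: 0.0422
grip_force: 0.0
```

Call:
move_arm(
  steps=[
    {"dx": 0,"dy": 0,"dz": 0,"rx": 0,"ry": 0,"rz": 0},
    {"dx": 0,"dy": 0,"dz": 0,"rx": 0,"ry": 0,"rz": 0},
    {"dx": 0,"dy": 0,"dz": 0,"rx": 0,"ry": 0,"rz": 0},
    {"dx": 0,"dy": 0,"dz": 0,"rx": 0,"ry": 0,"rz": 0},
    {"dx": 0,"dy": 0,"dz": 0,"rx": 0,"ry": 0,"rz": 0},
  ],
  grip=1,
)

```text
t: 2.55
tcp_pos: [0.6027, 0.075, 0.1412]
tool_rot: [0.743, -0.669, 0.001, -0.0]
contact_force: [-0.3, -1.2, 3.5]
opening: 0.0081
grip_force: 39.2
```

Call:
move_arm(
  steps=[
    {"dx": 0,"dy": 0.08,"dz": 0,"rx": 0,"ry": 0,"rz": 0},
    {"dx": 0,"dy": 0.17,"dz": 0,"rx": 0,"ry": 0,"rz": 0},
    {"dx": 0,"dy": 0.26,"dz": 0,"rx": 0,"ry": 0,"rz": 0},
    {"dx": 0,"dy": 0.35,"dz": 0,"rx": 0,"ry": 0,"rz": 0},
    {"dx": 0,"dy": 0.43,"dz": 0,"rx": 0,"ry": 0,"rz": 0},
  ],
)

```text
t: 3.05
tcp_pos: [0.474, 0.0609, 0.1411]
tool_rot: [0.743, -0.669, 0.001, -0.0]
contact_force: [2.9, -4.3, 3.6]
opening: 0.0081
grip_force: 39.8
```

Call:
move_arm(
  steps=[
    {"dx": 0,"dy": 0.03,"dz": 0,"rx": 0,"ry": 0,"rz": 0},
    {"dx": 0,"dy": 0.05,"dz": 0,"rx": 0,"ry": 0,"rz": 0},
    {"dx": 0,"dy": 0.07,"dz": 0,"rx": 0,"ry": 0,"rz": 0},
    {"dx": 0,"dy": 0.08,"dz": 0,"rx": 0,"ry": 0,"rz": 0},
    {"dx": 0,"dy": 0.08,"dz": 0,"rx": 0,"ry": 0,"rz": 0},
  ],
)

```text
t: 3.55
tcp_pos: [0.4541, 0.0588, 0.1412]
tool_rot: [0.743, -0.669, 0.004, -0.002]
contact_force: [15.9, -8.3, -8.5]
opening: 0.0082
grip_force: 39.5
```

Call:
move_arm(
  steps=[
    {"dx": 0,"dy": 0,"dz": 0,"rx": 0,"ry": 0,"rz": 0},
    {"dx": 0,"dy": 0,"dz": 0,"rx": 0,"ry": 0,"rz": 0},
    {"dx": 0,"dy": 0,"dz": 0,"rx": 0,"ry": 0,"rz": 0},
  ],
  grip=0,
)

```text
t: 3.85
tcp_pos: [0.4498, 0.0595, 0.1401]
tool_rot: [0.743, -0.669, -0.0, 0.0]
contact_force: [-0.6, 0.5, 0.2]
opening: 0.0422
grip_force: 0.0
```

Call:
move_arm(
  steps=[
    {"dx": 0,"dy": 0,"dz": -0.15,"rx": 0,"ry": 0,"rz": 0},
    {"dx": 0,"dy": 0,"dz": -0.3,"rx": 0,"ry": 0,"rz": 0},
    {"dx": 0,"dy": 0,"dz": -0.45,"rx": 0,"ry": 0,"rz": 0},
    {"dx": 0,"dy": 0,"dz": -0.5,"rx": 0,"ry": 0,"rz": 0},
  ],
)

```text
t: 4.25
tcp_pos: [0.4516, 0.0597, 0.2953]
tool_rot: [0.743, -0.669, 0.002, -0.003]
contact_force: [-0.3, 0.4, 0.3]
opening: 0.0428
grip_force: 0.0
```

```bash
python3 - <<'E'
from h import *
s=r.state(); print(s["t"],s["tcp_pos"],s["opening"],s["joint_positions"])
c=cam("top"); W=pts(c); im=c["frame"][...,::-1]; cv2.imwrite("pics/top1.png",cv2.resize(im[80:240,220:460],None,fx=3,fy=3))
ex=np.array([np.cos(.11),np.sin(.11)]); ey=np.array([-ex[1],ex[0]])
for h in(np.array([.554,.1226]),np.array([.565,.023])):
    d=np.linalg.norm(W[...,:2]-h,axis=-1); m=(d<.03)&(W[...,2]>.085)&(W[...,2]<.2)
    P=W[m]; print(h,len(P)); 
    if len(P):
        zt=np.percentile(P[:,2],90); k=P[:,2]>zt-.012; print("top z",zt,"xy",np.median(P[k],0),(P[k].min(0)+P[k].max(0))/2,np.ptp(P[k],axis=0))
E
```

```text
4.25 [0.45157324 0.05967559 0.29533709] 0.04275722210808119 [ 4.78415292e-01  4.87944912e-02 -6.32727302e-03  1.47466581e-03
 -1.50785586e+00 -3.73556410e-01]
[0.554  0.1226] 118
top z 0.12317180057254495 xy [0.55674704 0.12281839 0.1188754 ] [0.55458896 0.12296111 0.1198719 ] [0.02926946 0.02988192 0.01641954]
[0.565 0.023] 82
top z 0.14870933376072534 xy [0.56538292 0.02344523 0.14335515] [0.56713877 0.02339721 0.14436212] [0.02630955 0.02324098 0.01526415]
```

View pics/top1.png

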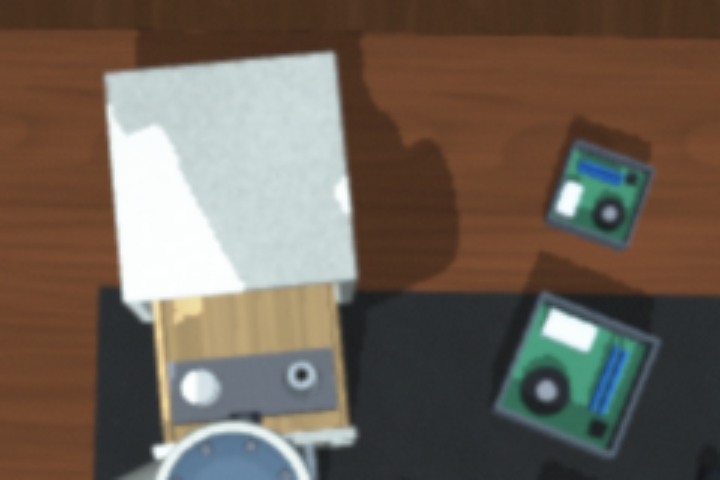

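Torch (ringed tail) stands in the right-hand hole at crop (302,375) → about (0.566, 0.0235); tube in the left hole at (200,386). Drawer is out.

```bash
python3 - <<'E'
from h import *
plan([.566,.0235,.25],down(276.3))
E
```

```text
shift [ 0.16  -0.364  0.155] turn [-0.0013 -0.0009 -0.2508]
```

Call:
move_arm(
  steps=[
    {"dx": 0.16,"dy": -0.364,"dz": 0.1,"rx": -0.001,"ry": -0.001,"rz": -0.1},
    {"dx": 0.16,"dy": -0.364,"dz": 0.1,"rx": -0.001,"ry": -0.001,"rz": -0.1},
    {"dx": 0.16,"dy": -0.364,"dz": 0.1,"rx": -0.001,"ry": -0.001,"rz": -0.1},
    {"dx": 0.16,"dy": -0.364,"dz": 0.1,"rx": -0.001,"ry": -0.001,"rz": -0.1},
    {"dx": 0.16,"dy": -0.364,"dz": 0.1,"rx": -0.001,"ry": -0.001,"rz": -0.1},
  ],
  grip=-0.4,
)

```text
t: 4.8
tcp_pos: [0.5639, 0.0229, 0.2583]
tool_rot: [0.914, -0.405, -0.006, 0.001]
contact_force: [0.2, -0.0, 0.5]
opening: 0.0601
grip_force: 0.0
```

Call:
move_arm(
  steps=[
    {"dx": 0,"dy": 0,"dz": 0,"rx": 0,"ry": 0,"rz": -0.11},
    {"dx": 0,"dy": 0,"dz": 0,"rx": 0,"ry": 0,"rz": -0.11},
    {"dx": 0,"dy": 0,"dz": 0,"rx": 0,"ry": 0,"rz": -0.11},
    {"dx": 0,"dy": 0,"dz": 0,"rx": 0,"ry": 0,"rz": -0.11},
    {"dx": 0,"dy": 0,"dz": 0,"rx": 0,"ry": 0,"rz": -0.11},
  ],
)

```text
t: 5.3
tcp_pos: [0.5634, 0.0233, 0.2595]
tool_rot: [0.997, -0.07, -0.005, -0.001]
contact_force: [-0.4, -0.1, -0.5]
opening: 0.0596
grip_force: 0.0
```

Call:
move_arm(
  steps=[
    {"dx": 0,"dy": 0,"dz": 0,"rx": 0,"ry": 0,"rz": -0.041},
    {"dx": 0,"dy": 0,"dz": 0,"rx": 0,"ry": 0,"rz": -0.041},
    {"dx": 0,"dy": 0,"dz": 0,"rx": 0,"ry": 0,"rz": -0.041},
  ],
)

```text
t: 5.6
tcp_pos: [0.5634, 0.0233, 0.2596]
tool_rot: [0.998, 0.056, -0.005, -0.002]
contact_force: [0.4, -0.5, -0.1]
opening: 0.0597
grip_force: 0.0
```

```bash
python3 - <<'E'
from h import *
s=r.state(); print(s["t"],s["tcp_pos"],s["opening"],s["joint_positions"])
c=cam("wrist"); cv2.imwrite("pics/w2.png",c["frame"][...,::-1]); W=pts(c)
d=np.linalg.norm(W[...,:2]-[.566,.0235],axis=-1); m=(d<.03)&(W[...,2]>.135)&(W[...,2]<.16); P=W[m]; print(len(P),np.median(P,0),(P.min(0)+P.max(0))/2,np.ptp(P,axis=0))
plan([.566,.0235,.103],down(276.3),s)
E
```

```text
5.6 [0.56341292 0.02331961 0.25957096] 0.059710743777714584 [ 0.31475782  0.28559123  0.19511622 -0.00613362 -1.48834524  1.36853907]
721 [0.5698053  0.02356741 0.1415513 ] [0.56842715 0.02323599 0.14116249] [0.02650168 0.02722695 0.01163738]
shift [0.013 0.003 0.522] turn [-0.0007  0.0014  0.0003]
```

View pics/w2.png

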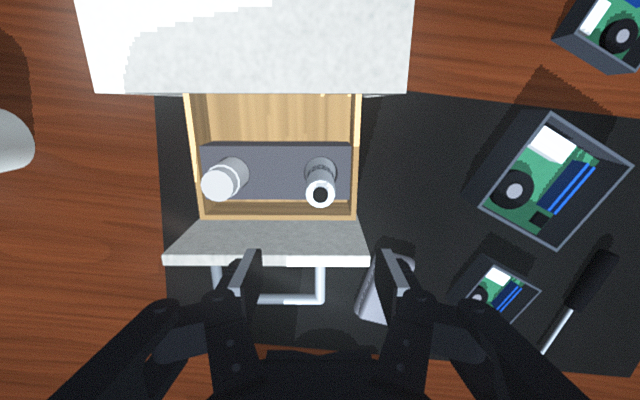

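Torch tail at (320,193), tube at (222,180); torch is centred between the fingers.

Call:
move_arm(
  steps=[
    {"dx": 0.013,"dy": 0.003,"dz": 0.13,"rx": -0.001,"ry": 0.0014,"rz": 0},
    {"dx": 0.013,"dy": 0.003,"dz": 0.26,"rx": -0.001,"ry": 0.0014,"rz": 0},
    {"dx": 0.013,"dy": 0.003,"dz": 0.39,"rx": -0.001,"ry": 0.0014,"rz": 0},
    {"dx": 0.013,"dy": 0.003,"dz": 0.52,"rx": -0.001,"ry": 0.0014,"rz": 0},
    {"dx": 0.013,"dy": 0.003,"dz": 0.52,"rx": -0.001,"ry": 0.0014,"rz": 0},
  ],
)

```text
t: 6.15
tcp_pos: [0.5622, 0.0226, 0.0986]
tool_rot: [0.999, 0.054, -0.005, 0.002]
contact_force: [-1.1, -0.3, -0.2]
opening: 0.0596
grip_force: 0.0
```

Call:
move_arm(
  steps=[
    {"dx": 0,"dy": 0,"dz": 0,"rx": 0,"ry": 0,"rz": 0},
    {"dx": 0,"dy": 0,"dz": 0,"rx": 0,"ry": 0,"rz": 0},
    {"dx": 0,"dy": 0,"dz": 0,"rx": 0,"ry": 0,"rz": 0},
    {"dx": 0,"dy": 0,"dz": 0,"rx": 0,"ry": 0,"rz": 0},
    {"dx": 0,"dy": 0,"dz": 0,"rx": 0,"ry": 0,"rz": 0},
  ],
  grip=1,
  force=50,
)

```text
t: 6.65
tcp_pos: [0.5683, 0.0233, 0.1071]
tool_rot: [0.998, 0.056, 0.003, 0.001]
contact_force: [-0.5, -0.1, 6.0]
opening: 0.0268
grip_force: 49.6
```

Call:
move_arm(
  steps=[
    {"dx": 0,"dy": 0,"dz": -0.1,"rx": 0,"ry": 0,"rz": 0},
    {"dx": 0,"dy": 0,"dz": -0.2,"rx": 0,"ry": 0,"rz": 0},
    {"dx": 0,"dy": 0,"dz": -0.3,"rx": 0,"ry": 0,"rz": 0},
    {"dx": 0,"dy": 0,"dz": -0.4,"rx": 0,"ry": 0,"rz": 0},
    {"dx": 0,"dy": 0,"dz": -0.5,"rx": 0,"ry": 0,"rz": 0},
  ],
)

```text
t: 7.15
tcp_pos: [0.566, 0.0235, 0.2561]
tool_rot: [0.998, 0.055, 0.001, 0.001]
contact_force: [0.8, 0.5, -2.1]
opening: 0.0264
grip_force: 50.2
```

```bash
python3 - <<'E'
from h import *
s=r.state(); print(s["t"],s["opening"],s["grip_force"])
c=cam("wrist"); cv2.imwrite("pics/w3.png",c["frame"][...,::-1])
# final: light dir 45deg down at azimuth a towards pc mouth; lens 0.12 back along the light
M=np.array([.579,-.258,.05]); a=np.radians(-24.)
d=np.array([np.cos(a),np.sin(a),-1])/2**.5
y=np.array([np.sin(a),-np.cos(a),0]); Rm=np.stack([np.cross(y,d),y,d],1)
L=M-d*.13; tcp=L-d*(.085-.008); print(L,tcp)
plan([.5683,-.06,.27],down(276.3)); plan(tcp,Rm)
E
```

```text
7.15 0.02644381344009771 50.21726757287979
[ 0.49502336 -0.22061119  0.14192388] [ 0.44528334 -0.19846551  0.1963711 ]
shift [-0.03   0.275 -0.026] turn [ 0.0004 -0.0018  0.0002]
shift [-0.491  0.688  0.216] turn [-0.0331  0.1202  0.0798]
```

View pics/w3.png

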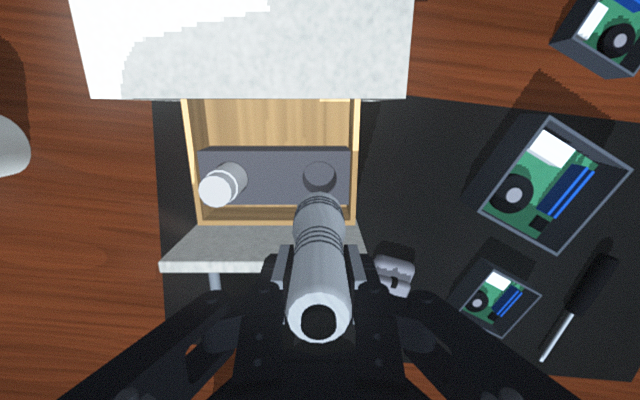

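Torch held upright in the gripper; empty hole at (319,177), tube still in its hole, drawer open.

Call:
move_arm(
  steps=[
    {"dx": 0,"dy": 0.1,"dz": -0.05,"rx": 0,"ry": 0,"rz": 0},
    {"dx": 0,"dy": 0.23,"dz": -0.05,"rx": 0,"ry": 0,"rz": 0},
    {"dx": 0,"dy": 0.36,"dz": -0.05,"rx": 0,"ry": 0,"rz": 0},
    {"dx": 0,"dy": 0.5,"dz": -0.05,"rx": 0,"ry": 0,"rz": 0.02},
    {"dx": -0.1,"dy": 0.6,"dz": -0.05,"rx": 0,"ry": 0.01,"rz": 0.04},
  ],
)

```text
t: 7.7
tcp_pos: [0.559, -0.1604, 0.2642]
tool_rot: [0.997, -0.073, 0.028, -0.001]
contact_force: [0.0, -0.2, -2.6]
opening: 0.0267
grip_force: 50.3
```

```bash
cat > f.py <<'E'
from h import *
s=r.state(); print(s["t"],s["tcp_pos"],s["opening"],s["joint_positions"])
M=np.array([.579,-.258,.05]); a=np.radians(-24.)
d=np.array([np.cos(a),np.sin(a),-1])/2**.5
y=np.array([np.sin(a),-np.cos(a),0]); Rm=np.stack([np.cross(y,d),y,d],1)
L=M-d*.13; tcp=L-d*(.085-.008)
plan(tcp,Rm)
E
python3 f.py
```

```text
7.7 [ 0.55898266 -0.16035516  0.26418344] 0.026714379566889827 [-0.0094712   0.27459962  0.18724463  0.00188253 -1.4264885   1.43380594]
shift [-0.369  0.182  0.204] turn [-0.019   0.1154  0.0401]
```

Call:
move_arm(
  steps=[
    {"dx": -0.08,"dy": 0.04,"dz": 0.0,"rx": -0.004,"ry": 0.023,"rz": 0.008},
    {"dx": -0.16,"dy": 0.08,"dz": 0.04,"rx": -0.008,"ry": 0.046,"rz": 0.016},
    {"dx": -0.24,"dy": 0.12,"dz": 0.1,"rx": -0.012,"ry": 0.068,"rz": 0.024},
    {"dx": -0.31,"dy": 0.15,"dz": 0.15,"rx": -0.015,"ry": 0.09,"rz": 0.032},
    {"dx": -0.36,"dy": 0.18,"dz": 0.2,"rx": -0.018,"ry": 0.11,"rz": 0.039},
  ],
)

```text
t: 8.2
tcp_pos: [0.4574, -0.2139, 0.2218]
tool_rot: [0.931, -0.177, 0.307, 0.081]
contact_force: [1.0, -3.9, 1.0]
opening: 0.0266
grip_force: 50.5
```

```bash
python3 f.py
```

```text
8.2 [ 0.45744427 -0.21387457  0.22182724] 0.026585690124524157 [-1.18181595e-04 -2.23136039e-01 -8.36741933e-01  6.53821105e-01
 -4.41578388e-01  6.70705114e-01]
shift [-0.096 -0.036  0.032] turn [0.0021 0.0221 0.0079]
```

Call:
move_arm(
  steps=[
    {"dx": 0,"dy": 0,"dz": 0,"rx": 0,"ry": 0,"rz": 0},
    {"dx": 0,"dy": 0,"dz": 0,"rx": 0,"ry": 0,"rz": 0},
    {"dx": 0,"dy": 0,"dz": 0,"rx": 0,"ry": 0,"rz": 0},
  ],
)

```text
t: 8.5
tcp_pos: [0.4647, -0.2155, 0.2282]
tool_rot: [0.931, -0.177, 0.31, 0.082]
contact_force: [0.4, -0.3, -1.5]
opening: 0.0263
grip_force: 50.5
```

```bash
cat >> f.py <<'E'
t=np.radians(41); d2=np.array([np.cos(a)*np.sin(t),np.sin(a)*np.sin(t),-np.cos(t)])
R2=np.stack([np.cross(y,d2),y,d2],1); print("41deg:"); plan(M-d2*(.13+.077),R2)
z=R.from_quat(s["tool_rot"]).as_matrix()[:,2]; print("axis",z,"tilt",np.degrees(np.arccos(-z[2])))
v=M-s["tcp_pos"]; print("line miss",v-z*(v@z),"dist",v@z)
E
python3 f.py
```

```text
8.5 [ 0.4646526  -0.21549144  0.22823096] 0.026295153277428953 [-0.00085526 -0.21400351 -0.81380914  0.64479637 -0.44950565  0.6828671 ]
shift [-0.128 -0.032  0.034] turn [0.0021 0.0214 0.0079]
41deg:
shift [-0.08  -0.03   0.029] turn [0.0024 0.0103 0.0078]
axis [ 0.54719135 -0.26163033 -0.79506679] tilt 37.338435769133305
line miss [-0.00351595  0.01384582 -0.006976  ] dist 0.21539695439670248
```

Call:
move_arm(
  steps=[
    {"dx": -0.03,"dy": -0.01,"dz": 0.01,"rx": 0.001,"ry": 0.004,"rz": 0.003},
    {"dx": -0.06,"dy": -0.02,"dz": 0.02,"rx": 0.002,"ry": 0.008,"rz": 0.006},
    {"dx": -0.08,"dy": -0.03,"dz": 0.029,"rx": 0.0024,"ry": 0.0103,"rz": 0.0078},
    {"dx": -0.08,"dy": -0.03,"dz": 0.029,"rx": 0.0024,"ry": 0.0103,"rz": 0.0078},
    {"dx": -0.08,"dy": -0.03,"dz": 0.029,"rx": 0.0024,"ry": 0.0103,"rz": 0.0078},
  ],
)

```text
t: 9.0
tcp_pos: [0.4538, -0.2041, 0.2053]
tool_rot: [0.916, -0.195, 0.342, 0.074]
contact_force: [0.0, -0.5, -1.7]
opening: 0.0267
grip_force: 50.5
```

Call:
move_arm(
  steps=[
    {"dx": 0,"dy": 0,"dz": 0,"rx": 0,"ry": 0,"rz": 0},
    {"dx": 0,"dy": 0,"dz": 0,"rx": 0,"ry": 0,"rz": 0},
    {"dx": 0,"dy": 0,"dz": 0,"rx": 0,"ry": 0,"rz": 0},
    {"dx": 0,"dy": 0,"dz": 0,"rx": 0,"ry": 0,"rz": 0},
    {"dx": 0,"dy": 0,"dz": 0,"rx": 0,"ry": 0,"rz": 0},
  ],
)

```text
t: 9.5
tcp_pos: [0.4523, -0.2027, 0.2034]
tool_rot: [0.917, -0.194, 0.341, 0.073]
contact_force: [0.0, 0.3, -1.7]
opening: 0.0268
grip_force: 50.5
```

```bash
python3 f.py; python3 - <<'E'
from h import *
c=cam("wrist"); b=cam("side"); cv2.imwrite("pics/end.png",np.vstack([cv2.resize(c["frame"],(480,300)),cv2.resize(b["frame"],(480,300))])[...,::-1])
W=pts(b); z=W[...,2]; m=np.zeros(z.shape,bool); m[255:325,320:385]=1; m&=(z>.02)&(z<.06); P=W[m]
print(cv2.minAreaRect((P[:,:2]*1000).astype(np.float32)))
E
```

```text
9.5 [ 0.45231401 -0.20270318  0.20341638] 0.02681443141155558 [-0.13927786 -0.24249663 -1.01960934  1.0699983  -0.20871393  0.29751506]
shift [-0.036 -0.003  0.   ] turn [0.0002 0.0117 0.0002]
41deg:
shift [ 0.012 -0.003 -0.002] turn [0.0002 0.0005 0.0002]
axis [ 0.59639777 -0.26714102 -0.75693156] tilt 40.80556775236673
line miss [ 0.00355788 -0.00014476  0.0028544 ] dist 0.20645298941604434
((578.9332275390625, -262.906982421875), (131.29222106933594, 130.3282012939453), 68.14373779296875)
```

View pics/end.png

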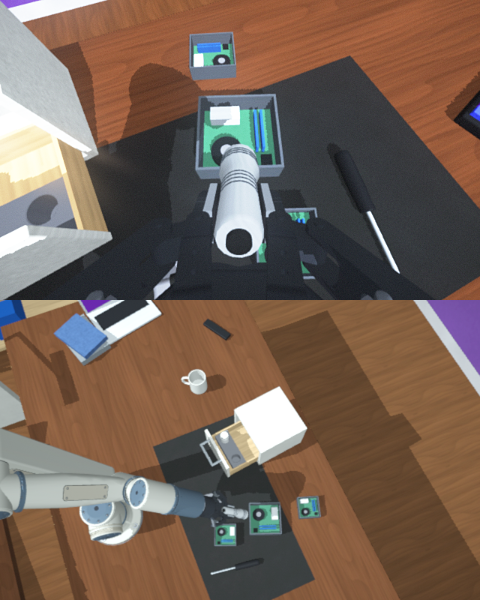

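The torch is slanted about 41°, its line about 5 mm from the computer's centre and its lens about 0.15 m up. The drawer is open, the tube is in its hole and nothing has been shifted, so I'm handing in.

```bash
python3 -c "
from station import r
print(r.hand_in())"
```

```text
the job is handed in; nothing more can be done
None
```

I handed the job in at about 9.6 s of the 61 s allowed, but the hand-in returned no verdict: the drawer is out to its stop, the torch is held still at about 41° aimed within about 5 mm of the large computer's centre, its lens is roughly 0.14 m above the desk, and nothing else appears to have moved.

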